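Lay the serving board for arepas

TASK

Lay the serving board for arepas, as you see it from the robot's side: stand the small handleless porcelain bowl in the very middle of the board, the steel shaker to its left and the bamboo salt pot to its right, each of the two centred halfway between the middle of the board and that end of it, all three upright in one row along the board. Put the lid on the salt pot so that it sits fully down, and lay the bamboo butter spreader flat in front of the bowl (on the robot's side of it), along the board, centred on the bowl and halfway between the bowl's rim and the board's front edge. Leave the coffee cup where it is.

Things in the scene. Friction and masses are not known exactly. Their poses are not given: they have to be found in the camera images.
- board: The serving board: a flat rectangular slab of dark wood with a pale bamboo strip across each short end, 200 mm deep (x axis, pointing away from the robot), 380 mm long (y axis, pointing to the robot's left), 12 mm thick, lying fixed on the island. Origin at the centre of its underside; its top is 12 mm above the origin.
- bowl_mid (a point): The small white porcelain dipping bowl, round, without a handle, 60 mm across with straight sides in its upper half and a narrower foot (36 mm), 42 mm tall, open at the top, wall 4.5 mm. Point at its centre, half-way up (21 mm above its underside).
- shaker_mid (a point): The stainless steel shaker: an upright cylinder 45 mm in diameter (46 mm at the cap) and 90 mm tall with a domed, pierced cap. Point at its centre, 45 mm above its underside.
- pot_mid (a point): The round bamboo salt pot, without its lid at the start: 60 mm outside diameter, 50 mm tall, straight sides, open at the top, bore 49 mm in diameter. Point at its centre, 25 mm above its underside; z axis up.
- lid_mid (a point): The salt pot's bamboo lid, right way up: disc 60 mm across, 8 mm thick; below it a plug 40 mm across, 6 mm deep (it stands on this); on top a round darker knob 20 mm across, 20 mm tall. Point at its centre, half-way up: 17 mm above the plug's underside, 3 mm above the disc's top, 17 mm below the knob's top. Seated (plug in bore, disc on rim) it is 36 mm above the pot's point.
- spreader_mid (a point): The bamboo butter spreader, lying flat: 127 mm long (its x axis, blade to +x), handle 14 mm wide, blade 18 mm wide, 9 mm thick throughout; it is 14 mm wide where it is gripped at its middle. Point at the middle of its length, 4.5 mm above its underside; it balances near this point.
- cup_mid (a point): A white porcelain coffee cup with a handle, 62 mm across, 60 mm tall; a bystander. Point at its centre, 30 mm above its underside.
- budare: The budare: a round flat aluminium griddle 240 mm across with two wire loop handles (292 mm over the handles), lying fixed on a cork mat, its top 18 mm above the island, with a 285 mm bamboo spatula lying across it; a bystander. Origin at the centre of its underside.
Things that resemble listed ones, but are neither listed nor needed, are in the scene too. What is shaped like the part that bears pot_mid but pink or red is not meant.

How it is judged:
At the end, for the whole second after the job is handed in: On the board, each within 15 mm along its axes: bowl at the centre, shaker 95 mm left, pot 95 mm right, all upright; spreader flat, its middle 65 mm in front of the centre, along the board (0.2 rad). Lid seated on the pot (7 mm off-axis, 3 mm in height). All released, at rest (x of bowl_mid in the frame of board between -0.015 and 0.015 m and y of bowl_mid in the frame of board between -0.015 and 0.015 m and z of bowl_mid in the frame of board between 0.029 and 0.037 m and angle between each of bowl_mid, shaker_mid, pot_mid's own z axis and vertical below 0.1 rad and x of shaker_mid in the frame of board between -0.015 and 0.015 m and y of shaker_mid in the frame of board between 0.08 and 0.11 m and z of shaker_mid in the frame of board between 0.053 and 0.061 m and x of pot_mid in the frame of board between -0.015 and 0.015 m and y of pot_mid in the frame of board between -0.11 and -0.08 m and z of pot_mid in the frame of board between 0.033 and 0.041 m and x of spreader_mid in the frame of board between -0.08 and -0.05 m and y of spreader_mid in the frame of board between -0.015 and 0.015 m and z of spreader_mid in the frame of board between 0.0125 and 0.0205 m and angle between the x axis of spreader_mid and the y axis of board, either way round below 0.2 rad and horizontal distance between lid_mid and pot_mid below 0.007 m and angle between lid_mid's own z axis and vertical below 0.08 rad and z of lid_mid in the frame of pot_mid between 0.033 and 0.039 m and linear speed of each of bowl, shaker, pot, lid, spreader below 0.01 m/s); the robot touches nothing.
It fails at once if the coffee cup is moved by more than 25 mm (distance of cup_mid from where it was at the start of the episode above 0.025 m).
It also fails if it takes over 144 s, if anything falls off the work surface, if the arm or the gripper's body presses on something with over 40 N, if the wrist force passes 120 N, or if a joint passes its speed limit or range.

ROBOT

A 6-joint arm with a two-finger parallel gripper is mounted at the origin on the work surface. World frame = base frame: x ahead of the robot, y to its left, z up, the work surface at z = 0. Lengths are in m, angles in rad, forces in N, time in s.
With the tool pointing down it reaches from about 0.25 to 0.775 m from the base axis. Payload 4 kg.
Tool frame: the origin (TCP) lies at the centre of the arm's flange, where the gripper is bolted on; the fingertips stand 199 mm ahead of it and the grasp point (between the pads) lies 180 mm ahead of it (robot.tcp_to_tips is the distance from the TCP to the fingertips, in m); z points along the fingers, y is the line along which they close (so a half turn about z gives the same grasp; the last joint's range is limited). The gripper opens to 94 mm and grips with 3 to 60 N. Pads are 16 mm wide; open, the fingers measure 119 mm over their backs; the gripper's body (75 mm by 177 mm) begins 78 mm behind the grasp point.
Start: joints at [1.002, 0.087, 1.371, -0, 1.684, -0.103], TCP at [0.247, 0.491, 0.405] pointing down, gripper open.
Joint ranges: [-3.1, 3.1], [-0.76, 2.03], [0.27, 2.55], [-1.08, 4.22], [0.17, 2.65], [-2.57, 2.57]. Speed limits (rad/s): [2.79, 2.79, 3.14, 3.14, 3.14, 3.14].

INTERFACE

Orientations are given as [roll, pitch, yaw] about the fixed x, y, z axes, in that order (R = Rz(yaw) Ry(pitch) Rx(roll)).
In Python, from bench import telemetry, snapshot, ticket, robot gives the robot as it stands.
- The arm moves only by the tool apply_moves, never from a script. Its argument "moves" is a list that holds one entry, the list of rows, each a list of 5 numbers: the shift along the tool's x, y, z in units of 50 mm (1.0 is 50 mm), then the turn about the tool's z in units of 10 degrees (1.0 is 10 degrees), then the closure, from 0 (fully open) to 1 (shut). A call has 1 to 10 rows; each row is the pose to reach, as a shift and turn from the pose commanded when the call began, along the tool's axes at that moment; what a row does not reach only later rows make up. A row lasts 1/8 s, in which the tool goes at most 62.5 mm and 10.7 degrees, less where a joint would pass 70% of its speed; a pose out of reach is approached as far as the arm can. A call with a gripper value outside its range is refused whole. The fingers move at their own pace and stop on an object; the grip force is fixed at half the most. Time passes only in rows, so rows that repeat a pose let the fingers close. It gives the time, the measured TCP pose, the force, the opening and the grip force at its end, in the units of the state.
- telemetry.get_obs(): the state, without advancing time (a new reading comes with each control period).
- snapshot(name): name is "scene" or "top" or "wrist"; returns a dict with "image" (400x640x3 uint8, red, green, blue), "fovy" (degrees; the focal length in pixels is half the picture's height over the tangent of half this angle, whatever the lens; pixels are square), "cx", "cy" (the principal point, pixels), "R" (3x3) and "t" (3): a world point X has camera coordinates R X + t. Camera axes: x right, y down, z forward; pixel columns grow to the right and rows downward; lengths in m; the calibration is good to about 2 mm. The wrist camera is an equidistant fisheye: a pixel r from the principal point sees the ray r / f radians off the axis. A picture is of the moment at which its call begins. There is no depth.
- ticket.close_job(): hands the job in; it is judged then, once.
The state is a dict: "time": time; "joint_positions": joint angles; "qvel": joint speeds; "joint_torque": joint torques, N m; "tool_pos": TCP position; "ee_rot": TCP orientation; "wrist_force": force on the tool from outside, world axes, zero at the start; "wrist_torque": the same for the moment, N m; "width": finger opening in m; "finger_force": force on a finger pad.
Only numpy, scipy, OpenCV 4.12 (cv2) and the standard library are available. Lean on these libraries where they do the work, as an engineer would, in place of code of your own. Each camera call takes 0.05 s, during which the arm holds its last target. There are 200 camera calls.

## Working session

There is one attempt and no reset: what is moved stays moved. The work goes in short steps, Python scripts to look and compute and a tool call to move; the robot and the scene stay as the last step left them, time stands still between calls to the robot, and variables do not carry over. Pictures are saved under pics/ and viewed, at most 14 in all, crops included, and the job is handed in when it is done.

Besides the shell and the picture viewer there is one more tool, called after "Call:" by a JSON object that holds its "fn" and its "kwargs". apply_moves: Moves the arm, as the interface text tells. Its arguments: {"type":"object","properties":{"moves":{"type":"array","items":{"type":"array","items":{"type":"array","items":{"type":"number"}}}}},"required":["moves"]}

```bash
ls; mkdir -p pics; python3 - <<'E'
from bench import telemetry, snapshot, robot
import cv2,pickle
for n in ("scene","top","wrist"):
    s=snapshot(n); pickle.dump(s,open(f"{n}0.pkl","wb")); cv2.imwrite(f"pics/{n}0.png",s["image"][:,:,::-1]); print(n,s["fovy"],s["cx"],s["cy"],s["R"],s["t"])
o=telemetry.get_obs(); print(o)
E
```

```text
pics
scene 54.122437258107134 312.7373190446627 201.08546591295476 [[ 0.39021117  0.92061044  0.01454844]
 [ 0.69659517 -0.28485356 -0.65849344]
 [-0.60207176  0.26708587 -0.75244583]] [-0.18807041 -0.25891582  1.29298341]
top 56.50959455298474 320.300633800264 198.02102246248614 [[-0.02383741 -0.99929122  0.02913491]
 [-0.99621683  0.02130773 -0.08424965]
 [ 0.08356914 -0.03103298 -0.99601865]] [-0.00482394  0.46663139  0.89956924]
wrist 65.70646984690485 324.33971622835037 203.23555835900774 [[ 0.44891062  0.8935746  -0.00191847]
 [ 0.86630141 -0.43468081  0.24611879]
 [ 0.21909158 -0.11214731 -0.96923777]] [-0.54911414 -0.02546408  0.38979922]
{'time': 0.15, 'joint_positions': array([ 1.00190784e+00,  8.77866408e-02,  1.37186366e+00, -3.54832050e-05,
        1.68360867e+00, -1.03120839e-01]), 'qvel': array([-0.00021768, -0.00175178, -0.00405715, -0.00051572, -0.00040542,
       -0.00034903]), 'joint_torque': array([ 4.58610539e-04, -3.40643692e+01, -3.02791572e+01,  7.17381458e-02,
        3.06066347e-02, -1.42991353e-04]), 'tool_pos': array([0.24698495, 0.49133385, 0.40379405]), 'ee_rot': array([-3.13993156e+00, -1.36450688e-04,  2.67582092e+00]), 'wrist_force': array([0.28210579, 0.83901437, 0.39904563]), 'wrist_torque': array([-0.00657863, -0.00286014,  0.01822357]), 'finger_force': 0.0, 'width': 0.09397431559528466}
```

View pics/top0.png

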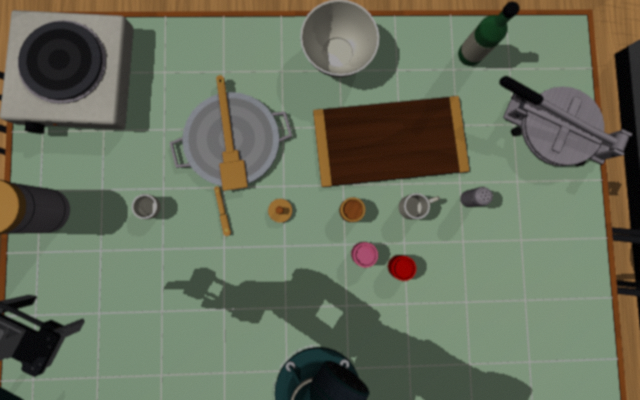

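View pics/scene0.png

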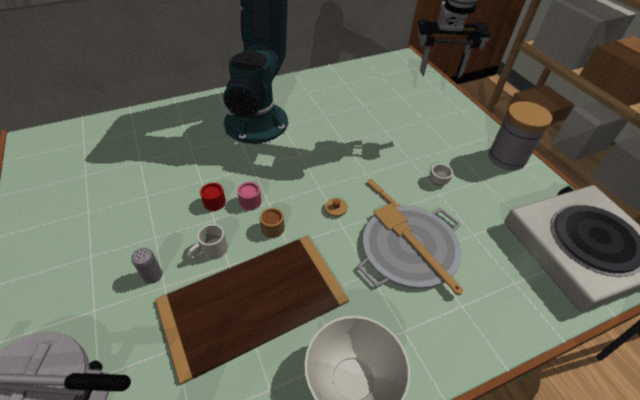

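The top view shows the following.
- **Bowl:** small handleless white bowl at (145,207). The cup with a handle at (415,206) and the mixing bowl at (340,40) could be mistaken for it.
- **Pot:** bamboo pot at (352,210). The pink pot (365,254) and red pot (403,267) are decoys.
- **Lid:** at (281,211).
- **Shaker:** at (476,197). The dark canister at (35,208) and the bottle at (487,38) resemble it.
- **Spreader:** at (223,211). The spatula lying on the budare at (232,130) is the lookalike.
- **Board:** at (391,141).

```bash
cat > h.py <<'E'
import numpy as np,cv2,pickle
def ray(s,u,v,fish=False):
    f=200/np.tan(np.radians(s["fovy"])/2); p=np.array([u-s["cx"],v-s["cy"]],float)
    if fish:
        r=np.hypot(*p); a=r/f; d=np.r_[p/max(r,1e-9)*np.sin(a),np.cos(a)]
    else: d=np.r_[p/f,1]
    return -s["R"].T@s["t"], s["R"].T@d
def on(s,u,v,z,fish=False):
    c,d=ray(s,u,v,fish); return (c+d*(z-c[2])/d[2])
def px(s,X,fish=False):
    f=200/np.tan(np.radians(s["fovy"])/2); c=s["R"]@np.asarray(X,float)+s["t"]
    if fish:
        r=np.hypot(c[0],c[1]); return c[:2]/r*np.arctan2(r,c[2])*f+[s["cx"],s["cy"]]
    return c[:2]/c[2]*f+[s["cx"],s["cy"]]
def shift(dx,dy,dz,yaw_tool):
    "world shift -> tool axes units (tool pointing down: R=Rz(yaw)Rx(pi))"
    c,s=np.cos(yaw_tool),np.sin(yaw_tool)
    return np.array([c*dx+s*dy, s*dx-c*dy, -dz])/0.05
E
python3 - <<'E'
import pickle,cv2
from h import *
s=pickle.load(open("top0.pkl","rb")); im=s["image"]
hsv=cv2.cvtColor(im,cv2.COLOR_RGB2HSV)
# not-green mask in the working strip
g=cv2.inRange(hsv,(48,25,60),(85,255,255))
m=cv2.bitwise_not(g)
n,l,st,c=cv2.connectedComponentsWithStats(m)
for i in range(1,n):
    if st[i,4]>60: print(i,st[i],c[i].round(1),on(s,*c[i],0).round(3)[:2])
crop=im[175:285,110:510]; a=cv2.resize(crop,None,fx=2,fy=2,interpolation=cv2.INTER_CUBIC)
b=cv2.resize(cv2.cvtColor(m,cv2.COLOR_GRAY2RGB)[175:285,110:510],None,fx=2,fy=2)
cv2.imwrite("pics/crop1.png",np.vstack([a,b])[:,:,::-1])
# board: dark + strips hull
E
```

```text
1 [    0     0   640   400 68966] [302.8 123.2] [0.662 0.024]
81 [151  93  15  41  73] [161.8 119.8] [0.676 0.382]
84 [  312    94   158    94 11748] [390.  140.8] [ 0.612 -0.199]
105 [101 155   3  37  76] [102.3 173.7] [0.541 0.527]
107 [111 158  63  40 164] [148.  184.8] [0.51  0.414]
135 [460 187  33  20 521] [476.3 196.8] [ 0.463 -0.415]
137 [338 188  29  35 619] [352. 209.] [ 0.439 -0.095]
138 [399 193  41  26 721] [415.6 205.6] [ 0.444 -0.257]
139 [131 194  30  25 590] [145.3 206.2] [0.457 0.419]
142 [267 198  83  83 811] [288.1 222.7] [0.408 0.066]
178 [350 241  29  28 647] [364.3 254.1] [ 0.325 -0.123]
211 [386 253  32  30 713] [401.9 267.4] [ 0.29  -0.216]
220 [513 281  37  26  78] [528.4 297.1] [ 0.208 -0.532]
228 [368 286  48  22  95] [395.1 301.9] [ 0.206 -0.195]
281 [ 266  322  104   78 3967] [318.9 376.2] [ 0.035 -0.002]
282 [467 324  76  55 228] [507.4 356.1] [ 0.066 -0.469]
308 [ 75 375  25  25  68] [ 92.2 381.9] [0.04  0.538]
```

View pics/crop1.png

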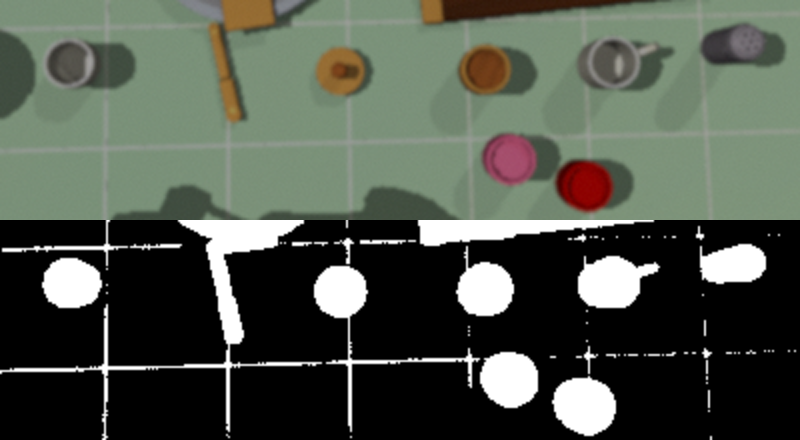

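The crop confirms the choice: handleless bowl (145,207), spreader (223,211) next to the spatula tip but clear of it, lid (281,211), brown pot (352,209) and upright shaker with pierced cap (476,197).

```bash
python3 - <<'E'
import pickle,cv2
from h import *
s=pickle.load(open("top0.pkl","rb")); im=s["image"]
hsv=cv2.cvtColor(im,cv2.COLOR_RGB2HSV)
m=cv2.bitwise_not(cv2.inRange(hsv,(48,25,60),(85,255,255)))
m=cv2.morphologyEx(m,cv2.MORPH_OPEN,np.ones((5,5)))
n,l,st,c=cv2.connectedComponentsWithStats(m)
def comp(u,v): return (l==l[v,u]).astype(np.uint8)
def cnt(k): return max(cv2.findContours(k,0,1)[0],key=cv2.contourArea)[:,0].astype(float)
P=np.array([on(s,*p,.012)[:2] for p in cnt(comp(390,140))],np.float32)
r=cv2.minAreaRect(P); b=cv2.boxPoints(r); print("board",r,"\n",b)
# spreader: bamboo colour
k=cv2.inRange(hsv,(8,120,100),(25,255,255)); k[:189]=0; k[:,:205]=0;k[:,240:]=0
n2,l2,st2,c2=cv2.connectedComponentsWithStats(k); i=1+st2[1:,4].argmax()
P=np.array([on(s,*p,.009)[:2] for p in cnt((l2==i).astype(np.uint8))],np.float32)
print("spreader",cv2.minAreaRect(P),cv2.boxPoints(cv2.minAreaRect(P)))
for nm,u,v,h in(("bowl",145,207,.021),("lid",281,211,.012),("pot",352,210,.025),("shaker",476,197,.045),("cup",410,207,.03)):
    ct=cnt(comp(u,v)); (x,y),rad=cv2.minEnclosingCircle(ct.astype(np.float32)); print(nm,on(s,*c[l[v,u]],h).round(4),on(s,x,y,h).round(4),rad)
print([ (z, on(s,482,195,z).round(3)) for z in(.09,)])
E
```

```text
board ((0.6098231673240662, -0.19830279052257538), (0.20518366992473602, 0.38376373052597046), 4.818591594696045) 
 [[ 0.49147564 -0.01571693]
 [ 0.5237122  -0.39812434]
 [ 0.7281707  -0.38088864]
 [ 0.6959341   0.00151876]]
spreader ((0.4383934736251831, 0.2297954261302948), (0.11814198642969131, 0.017093339934945107), 14.355876922607422) [[0.37904793 0.22342893]
 [0.38328612 0.20686933]
 [0.49773902 0.23616192]
 [0.49350083 0.25272152]]
bowl [0.4554 0.4104 0.021 ] [0.4554 0.4098 0.021 ] 14.472097396850586
lid [0.4388 0.0855 0.012 ] [0.4386 0.0852 0.012 ] 13.314270973205566
pot [ 0.4363 -0.093   0.025 ] [ 0.4356 -0.0926  0.025 ] 14.149516105651855
shaker [ 0.4592 -0.3948  0.045 ] [ 0.46   -0.3936  0.045 ] 16.367826461791992
cup [ 0.4415 -0.2481  0.03  ] [ 0.4457 -0.2537  0.03  ] 19.780139923095703
[(0.09, array([ 0.46 , -0.387,  0.09 ]))]
```

```bash
cat >> h.py <<'E'
def plan(x,y,z,yaw,cmd=None):
    from bench import telemetry
    o=telemetry.get_obs(); p=o["tool_pos"] if cmd is None else np.array(cmd[:3]); w=o["ee_rot"][2] if cmd is None else cmd[3]
    t=-((yaw-w+np.pi)%(2*np.pi)-np.pi)
    print("shift",shift(*(np.array([x,y,z])-p),w).round(3),"turn",round(np.degrees(t)/10,3),"at",p.round(4),round(w,4))
E
python3 -c "
from h import *
plan(.441,.2305,.30,3.392)"
```

```text
shift [-5.81  -2.918  2.076] turn -4.103 at [0.247  0.4913 0.4038] 2.6758
```

Call:
{"fn": "apply_moves", "kwargs": {"moves": [[[-1,-0.5,0.35,-0.7,0],[-2,-1,0.7,-1.4,0],[-3,-1.5,1.05,-2.1,0],[-4,-2,1.4,-2.8,0],[-5,-2.5,1.75,-3.5,0],[-5.81,-2.92,2.08,-4.1,0],[-5.81,-2.92,2.08,-4.1,0],[-5.81,-2.92,2.08,-4.1,0]]]}}

```text
time: 1.15
tool_pos: [0.4408, 0.2307, 0.3007]
ee_rot: [3.141, -0.0, -2.893]
wrist_force: [0.2, 0.3, 0.7]
width: 0.094
finger_force: 0.0
```

```bash
python3 - <<'E'
from bench import snapshot
from h import *
s=snapshot("wrist"); pickle.dump(s,open("w1.pkl","wb")); im=s["image"].copy()
for z in(0.0,.12):
  p=px(s,[.441,.2305,z],True); print(p); cv2.circle(im,tuple(int(a) for a in p),3,(255,0,0),1)
cv2.imwrite("pics/w1.png",im[:,:,::-1]); plan(.441,.2305,.185,3.392)
E
```

```text
[323.70672061 203.62900793]
[323.41334778 256.26594181]
shift [-0.003 -0.016  2.323] turn -0.002 at [0.4407 0.2312 0.3011] -2.8915
```

View pics/w1.png

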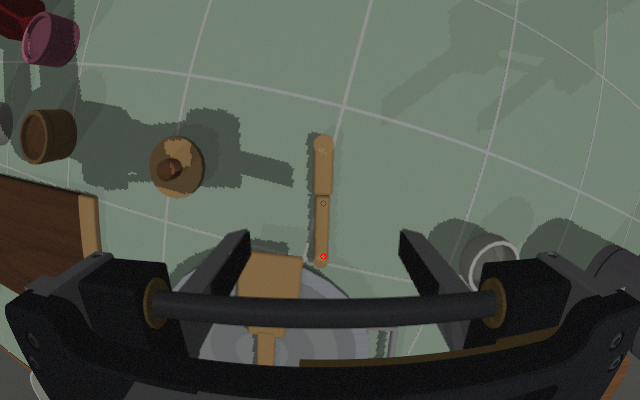

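The spreader runs from (323,134) to (321,267), vertical in the view and aligned with the tool. The spatula tip is at (240–300,253).

```bash
python3 - <<'E'
from h import *
s=pickle.load(open("w1.pkl","rb"))
a=on(s,323,134,.0045,True);b=on(s,321,267,.0045,True);print(a,b,(a+b)/2,np.linalg.norm(a-b),np.arctan2(*(b-a)[[1,0]]))
print(on(s,240,253,.025,True),on(s,300,257,.025,True))
c=(a+b)/2; plan(c[0],c[1],.185,3.392)
# lid / pot fix from this view
for n,u,v,z in(("lid disc",177,166,.014),("pot rim",34,137,.05),("pot",49,136,.025)): print(n,on(s,u,v,z,True))
E
```

```text
[0.37855841 0.21400879 0.0045    ] [0.50289229 0.24345609 0.0045    ] [0.44072535 0.22873244 0.0045    ] 0.12777346126606443 0.23255540779540354
[0.49908466 0.16598454 0.025     ] [0.48814352 0.22047011 0.025     ]
shift [ 0.011 -0.049  2.323] turn -0.002 at [0.4407 0.2312 0.3011] -2.8915
lid disc [0.43616844 0.08788883 0.014     ]
pot rim [ 0.4337817  -0.08717126  0.05      ]
pot [ 0.43500384 -0.08833197  0.025     ]
```

Call:
{"fn": "apply_moves", "kwargs": {"moves": [[[0,-0.05,0.6,0,0.45],[0,-0.05,1.2,0,0.45],[0,-0.05,1.6,0,0.45],[0,-0.05,1.95,0,0.45],[0,-0.05,1.95,0,0.45],[0,-0.05,1.95,0,1],[0,-0.05,1.95,0,1],[0,-0.05,1.95,0,1],[0,-0.05,1.95,0,1],[0,-0.05,1.95,0,1]]]}}

```text
time: 2.45
tool_pos: [0.4418, 0.2281, 0.2036]
ee_rot: [3.141, 0.001, -2.892]
wrist_force: [-0.1, -0.3, 1.4]
width: 0.0133
finger_force: 29.9
```

Call:
{"fn": "apply_moves", "kwargs": {"moves": [[[0,0,-0.3,0,1],[0,0,-0.8,0,1],[0,0,-1.4,0,1],[0,0,-1.6,0,1],[0,0,-1.6,0,1]]]}}

```text
time: 3.08
tool_pos: [0.4418, 0.2281, 0.2841]
ee_rot: [3.141, 0.002, -2.892]
wrist_force: [-0.1, -0.1, 0.1]
width: 0.0128
finger_force: 29.9
```

```bash
python3 - <<'E'
from h import *
B=np.array([.610,-.198]);w=.084;R=np.array([[np.cos(w),-np.sin(w)],[np.sin(w),np.cos(w)]])
for n,p in(("spr",(-.065,0)),("sh",(0,.095)),("pot",(0,-.095))): print(n,B+R@p)
t=B+R@(-.065,0); plan(t[0],t[1],.28,np.pi/2+.084)
E
```

```text
spr [ 0.54522919 -0.20345358]
sh [ 0.60202938 -0.10333496]
pot [ 0.61797062 -0.29266504]
shift [ 0.129 -8.875  0.081] turn 9.95 at [0.4418 0.2281 0.2841] -2.8918
```

Call:
{"fn": "apply_moves", "kwargs": {"moves": [[[0,-0.9,0,1,1],[0,-1.8,0,2,1],[0,-2.7,0,3,1],[0.05,-3.7,0,4,1],[0.05,-4.7,0,5,1],[0.1,-5.7,0,6,1],[0.1,-6.7,0,7,1],[0.13,-7.7,0,8,1],[0.13,-8.4,0.05,9,1],[0.13,-8.87,0.08,9.95,1]]]}}

```text
time: 4.32
tool_pos: [0.5446, -0.205, 0.2769]
ee_rot: [-3.138, -0.002, 1.648]
wrist_force: [-0.0, 0.8, -0.3]
width: 0.0131
finger_force: 29.9
```

```bash
python3 - <<'E'
from bench import snapshot
from h import *
s=snapshot("wrist"); pickle.dump(s,open("w2.pkl","wb")); im=s["image"].copy()
cv2.imwrite("pics/w2.png",im[:,:,::-1]); plan(.5452,-.2035,.215,np.pi/2+.084)
E
```

```text
shift [0.068 0.01  1.232] turn -0.069 at [ 0.545  -0.2069  0.2766] 1.6428
```

View pics/w2.png

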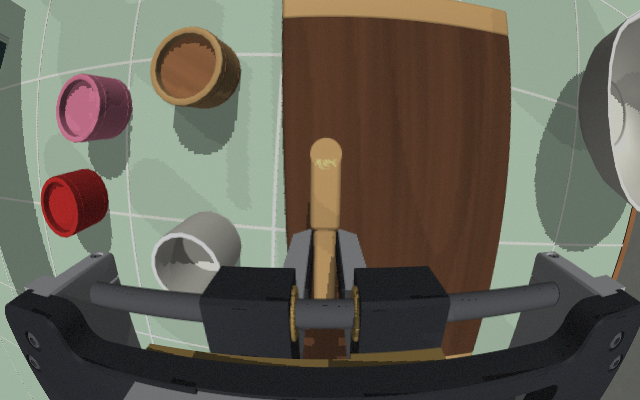

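The spreader is held near its middle and parallel to the board. The board's front edge is at column ~283 and its back edge at ~508. The end strip's corners are near (284,15) and (508,35).

```bash
python3 - <<'E'
from h import *
s=pickle.load(open("w2.pkl","rb")); w=.084
R=np.array([[np.cos(w),-np.sin(w)],[np.sin(w),np.cos(w)]])
m=cv2.inRange(cv2.cvtColor(s["image"],cv2.COLOR_RGB2HSV),(48,25,60),(85,255,255))
for v in(60,100,140,180,220):
    row=m[v]; i=np.where(row[250:320])[0].max()+250; j=np.where(row[470:560])[0].min()+470
    for u in(i,j): print(v,u,(R.T@(on(s,u+.5,v,.012,True)[:2]-[.610,-.198])).round(4))
E
```

```text
60 281 [-0.0994  0.1243]
60 510 [0.0992 0.138 ]
100 277 [-0.1027  0.0919]
100 511 [0.0993 0.1012]
140 282 [-0.0992  0.0599]
140 510 [0.0993 0.0652]
180 283 [-0.0993  0.0278]
180 507 [0.0993 0.0289]
220 285 [-0.0989 -0.0059]
220 503 [ 0.1003 -0.0089]
```

Call:
{"fn": "apply_moves", "kwargs": {"moves": [[[0.07,0,0.6,-0.07,1],[0.07,0,0.9,-0.07,1],[0.07,0,1.1,-0.07,1],[0.07,0,1.2,-0.07,1],[0.07,0,1.2,-0.07,1],[0.07,0,1.2,-0.07,1]]]}}

```text
time: 5.12
tool_pos: [0.545, -0.1999, 0.2201]
ee_rot: [3.14, 0.001, 1.667]
wrist_force: [0.5, -0.0, -1.2]
width: 0.0134
finger_force: 29.9
```

Call:
{"fn": "apply_moves", "kwargs": {"moves": [[[-0.07,0,0.05,0.06,1],[-0.07,0,0.09,0.06,1],[-0.07,0,0.09,0.06,1],[-0.07,0,0.09,0.06,0.75],[-0.07,0,0.09,0.06,0.65],[-0.07,0,0.09,0.06,0.65],[-0.07,0,0.09,0.06,0.65]]]}}

```text
time: 6.0
tool_pos: [0.545, -0.2032, 0.2144]
ee_rot: [-3.141, -0.0, 1.657]
wrist_force: [-0.0, 0.6, -0.6]
width: 0.033
finger_force: 0.0
```

Call:
{"fn": "apply_moves", "kwargs": {"moves": [[[0,0,-0.5,0,0.65],[0,0,-1.2,0,0.6],[0,0,-2.4,0,0.4],[0,0,-2.4,0,0.2],[0,0,-2.4,0,0.2]]]}}

```text
time: 6.62
tool_pos: [0.5449, -0.2032, 0.3344]
ee_rot: [-3.141, -0.0, 1.657]
wrist_force: [-0.6, 0.3, -0.7]
width: 0.0642
finger_force: 0.0
```

```bash
python3 - <<'E'
from h import *
plan(.4554,.4100,.32,np.pi/2+.6)
E
```

```text
shift [12.372 -0.732  0.287] turn -2.946 at [ 0.5449 -0.2032  0.3344] 1.6566
```

Call:
{"fn": "apply_moves", "kwargs": {"moves": [[[1,0,0,-0.9,0.2],[2,0,0,-1.8,0],[3,-0.1,0,-2.7,0],[4,-0.2,0,-3.6,0],[5.2,-0.3,0,-4.5,0],[6.4,-0.4,0,-5.4,0],[7.6,-0.5,0,-6.3,0],[8.8,-0.6,0,-7.2,0],[10,-0.7,0.1,-8.1,0],[11.2,-0.73,0.2,-9,0]]]}}

```text
time: 7.88
tool_pos: [0.4595, 0.3532, 0.3219]
ee_rot: [-3.139, -0.004, -3.05]
wrist_force: [0.1, 0.4, 1.3]
width: 0.0939
finger_force: 0.0
```

```bash
python3 - <<'E'
from h import *
plan(.4554,.4100,.32,np.pi+.084)
E
```

```text
shift [-0.021  1.139  0.038] turn 0.041 at [0.4595 0.3532 0.3219] -3.0505
```

Call:
{"fn": "apply_moves", "kwargs": {"moves": [[[0,0.7,0,0,0],[0,1.14,0,0,0],[0,1.14,0,0,0],[0,1.14,0,0,0]]]}}

```text
time: 8.38
tool_pos: [0.4562, 0.4072, 0.3242]
ee_rot: [-3.14, -0.001, -3.057]
wrist_force: [-0.7, 0.0, -0.3]
width: 0.0935
finger_force: 0.0
```

```bash
cat >> h.py <<'E'
def shot(name,n):
    from bench import snapshot
    s=snapshot(name); pickle.dump(s,open(n+".pkl","wb")); cv2.imwrite(f"pics/{n}.png",s["image"][:,:,::-1]); return s
E
python3 - <<'E'
from h import *
s=shot("wrist","w3"); print(px(s,[.4554,.41,.042],True)); plan(.4554,.41,.211,np.pi+.084)
E
```

```text
[327.91641342 208.30094783]
shift [0.013 0.061 2.27 ] turn -0.0 at [0.4563 0.407  0.3245] -3.0576
```

View pics/w3.png

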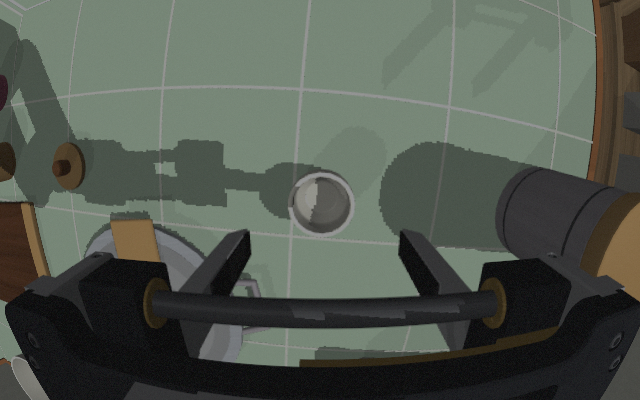

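The bowl's rim is centred at about (322.5,203), and the canister is clear at right (≥497).

```bash
python3 - <<'E'
from h import *
s=pickle.load(open("w3.pkl","rb")); c=on(s,322.5,203,.042,True); print(c,on(s,289,203,.042,True),on(s,356,203,.042,True)); plan(c[0],c[1],.211,np.pi+.084)
E
```

```text
[0.45103475 0.40487921 0.042     ] [0.45352618 0.37565921 0.042     ] [0.44854567 0.43405221 0.042     ]
shift [ 0.108 -0.034  2.27 ] turn -0.0 at [0.4563 0.407  0.3245] -3.0576
```

Call:
{"fn": "apply_moves", "kwargs": {"moves": [[[0.08,-0.02,0.7,0,0],[0.08,-0.02,1.4,0,0],[0.08,-0.02,1.9,0,0],[0.08,-0.02,2.25,0,0],[0.08,-0.02,2.25,0,0],[0.08,-0.02,2.25,0,1],[0.08,-0.02,2.25,0,1],[0.08,-0.02,2.25,0,1],[0.08,-0.02,2.25,0,1],[0.08,-0.02,2.25,0,1]]]}}

```text
time: 9.68
tool_pos: [0.4521, 0.4069, 0.213]
ee_rot: [-3.141, 0.001, -3.056]
wrist_force: [0.3, -1.5, 3.7]
width: 0.0602
finger_force: 30.0
```

Call:
{"fn": "apply_moves", "kwargs": {"moves": [[[0,0,-0.2,0,1],[0,0,-0.8,0,1],[0,0,-1.6,0,1],[0,0,-2.2,0,1],[0,0,-2.2,0,1]]]}}

```text
time: 10.3
tool_pos: [0.4523, 0.4076, 0.3256]
ee_rot: [3.137, 0.006, -3.056]
wrist_force: [0.8, 0.7, -1.7]
width: 0.0604
finger_force: 30.0
```

```bash
python3 - <<'E'
from h import *
s=shot("wrist","w4"); plan(.61,-.198,.31,np.pi+.084)
E
```

```text
shift [ -2.111 -12.331   0.26 ] turn 0.011 at [0.4519 0.4072 0.323 ] -3.0556
```

View pics/w4.png

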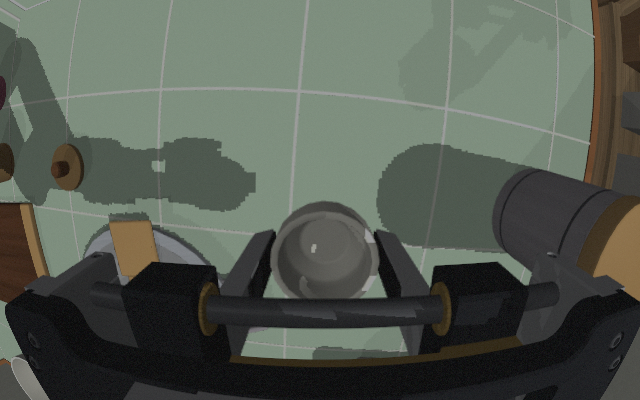

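The bowl is held between the pads, upright at (325,255).

Call:
{"fn": "apply_moves", "kwargs": {"moves": [[[-0.1,-0.6,0,0,1],[-0.3,-1.7,0,0,1],[-0.5,-2.8,0,0,1],[-0.7,-4,0,0,1],[-0.9,-5.2,0,0,1],[-1.1,-6.4,0,0,1],[-1.3,-7.6,0,0,1],[-1.5,-8.8,0,0,1],[-1.7,-10,0,0,1],[-1.9,-11,0.1,0,1]]]}}

```text
time: 11.6
tool_pos: [0.5935, -0.135, 0.3145]
ee_rot: [3.14, -0.003, -3.057]
wrist_force: [0.6, 0.5, -0.0]
width: 0.0602
finger_force: 30.0
```

Call:
{"fn": "apply_moves", "kwargs": {"moves": [[[-0.1,-0.7,0.1,0,1],[-0.2,-1.2,0.1,0,1],[-0.21,-1.33,0.16,0,1],[-0.21,-1.33,0.16,0,1],[-0.21,-1.33,0.16,0,1]]]}}

```text
time: 12.22
tool_pos: [0.6097, -0.197, 0.3086]
ee_rot: [3.14, -0.001, -3.055]
wrist_force: [-0.0, 0.4, -1.7]
width: 0.0604
finger_force: 30.0
```

```bash
python3 - <<'E'
from h import *
plan(.61,-.198,.226,np.pi+.084)
E
```

```text
shift [-0.005 -0.021  1.653] turn 0.017 at [ 0.6097 -0.197   0.3086] -3.0545
```

Call:
{"fn": "apply_moves", "kwargs": {"moves": [[[0,-0.02,0.7,0,1],[0,-0.02,1.2,0,1],[0,-0.02,1.5,0,1],[0,-0.02,1.66,0,1],[0,-0.02,1.66,0,1],[0,-0.02,1.66,0,0.25],[0,-0.02,1.66,0,0.1],[0,-0.02,1.66,0,0.1]]]}}

```text
time: 13.22
tool_pos: [0.6101, -0.1993, 0.227]
ee_rot: [-3.141, 0.001, -3.056]
wrist_force: [-0.2, -0.2, -0.1]
width: 0.0837
finger_force: 0.0
```

Call:
{"fn": "apply_moves", "kwargs": {"moves": [[[0,0,-0.5,0,0.1],[0,0,-1.2,0,0],[0,0,-2.4,0,0],[0,0,-3,0,0],[0,0,-3,0,0],[0,0,-3,0,0]]]}}

```text
time: 13.98
tool_pos: [0.6097, -0.1992, 0.3741]
ee_rot: [3.14, -0.003, -3.056]
wrist_force: [0.5, 0.4, 0.6]
width: 0.094
finger_force: 0.0
```

```bash
python3 - <<'E'
from h import *
s=shot("wrist","w5"); print(px(s,[.61,-.198,.054],True)); plan(.4597,-.392,.32,np.pi+.084)
E
```

```text
[324.92707489 199.80856887]
shift [ 3.317 -3.587  1.066] turn 0.009 at [ 0.6096 -0.1991  0.3733] -3.056
```

View pics/w5.png

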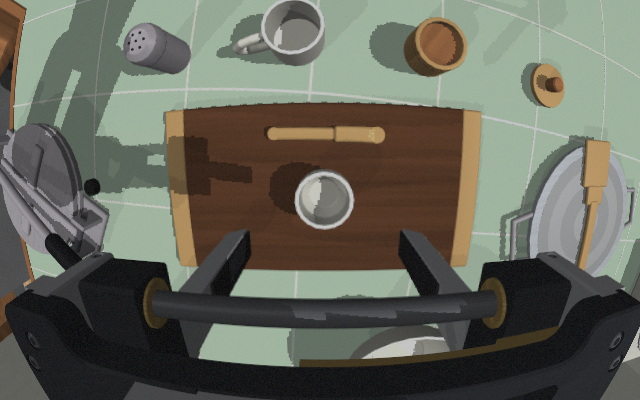

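The bowl sits at (324,200), exactly on the predicted board centre (325,200). The spreader spans (267–385,134), centred in front of it. The shaker is upright at (155,48).

Call:
{"fn": "apply_moves", "kwargs": {"moves": [[[0.3,-0.3,0.1,0.9,0],[0.7,-0.7,0.2,1.8,0],[1.1,-1.1,0.3,2.7,0],[1.5,-1.5,0.4,3.6,0],[1.9,-1.9,0.5,4.5,0],[2.3,-2.3,0.6,5.4,0],[2.7,-2.7,0.7,6.3,0],[3,-3.2,0.8,7.2,0],[3.32,-3.59,0.9,8.1,0],[3.32,-3.59,0.9,9,0]]]}}

```text
time: 15.28
tool_pos: [0.4584, -0.3934, 0.3273]
ee_rot: [-3.137, -0.005, 1.649]
wrist_force: [0.0, 0.4, 0.9]
width: 0.0938
finger_force: 0.0
```

Call:
{"fn": "apply_moves", "kwargs": {"moves": [[[0,0,0,0,0],[0,0,0,0,0]]]}}

```text
time: 15.52
tool_pos: [0.4599, -0.3919, 0.3298]
ee_rot: [-3.14, -0.002, 1.659]
wrist_force: [0.1, 0.1, -0.2]
width: 0.0941
finger_force: 0.0
```

```bash
python3 - <<'E'
from h import *
s=shot("wrist","w6"); print(px(s,[.4597,-.392,.085],True)); plan(.4597,-.392,.235,np.pi/2+.084)
E
```

```text
[324.69961969 222.21866277]
shift [-0.002 -0.006  1.904] turn 0.023 at [ 0.46   -0.3919  0.3302] 1.6588
```

View pics/w6.png

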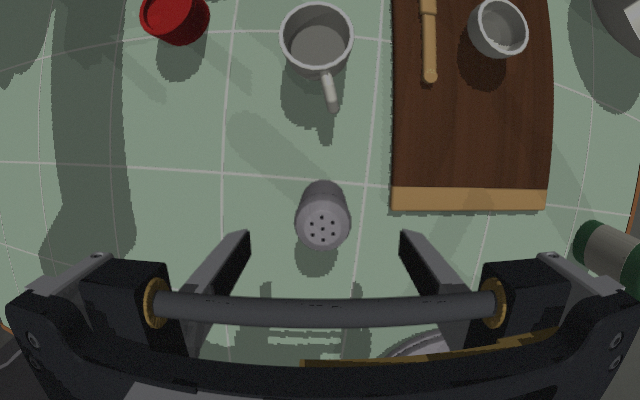

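The shaker's hole pattern is centred at about (322,229). Predicted was (325,222).

```bash
python3 - <<'E'
from h import *
s=pickle.load(open("w6.pkl","rb")); print(on(s,322,229,.089,True), on(s,322.5,228,.080,True),on(s,295,222,.08,True),on(s,350.5,222,.08,True)); c=on(s,322,229,.089,True);plan(c[0],c[1],.235,np.pi/2+.084)
E
```

```text
[ 0.45804261 -0.3962413   0.089     ] [ 0.45855146 -0.39846051  0.08      ] [ 0.43679497 -0.39550579  0.08      ] [ 0.47982377 -0.39166108  0.08      ]
shift [-0.083 -0.046  1.904] turn 0.023 at [ 0.46   -0.3919  0.3302] 1.6588
```

Call:
{"fn": "apply_moves", "kwargs": {"moves": [[[-0.06,-0.03,0.6,0,0],[-0.06,-0.03,1.2,0,0],[-0.06,-0.03,1.6,0,0],[-0.06,-0.03,1.9,0,0],[-0.06,-0.03,1.9,0,0],[-0.06,-0.03,1.9,0,1],[-0.06,-0.03,1.9,0,1],[-0.06,-0.03,1.9,0,1],[-0.06,-0.03,1.9,0,1],[-0.06,-0.03,1.9,0,1]]]}}

```text
time: 16.82
tool_pos: [0.4586, -0.3954, 0.2363]
ee_rot: [3.141, 0.0, 1.657]
wrist_force: [-0.6, -0.1, -0.3]
width: 0.0479
finger_force: 0.0
```

Call:
{"fn": "apply_moves", "kwargs": {"moves": [[[0,0,-0.2,0,1],[0,0,-0.8,0,1],[0,0,-1.6,0,1],[0,0,-2.2,0,1],[0,0,-2.4,0,1],[0,0,-2.4,0,1]]]}}

```text
time: 17.58
tool_pos: [0.4586, -0.3954, 0.3565]
ee_rot: [3.141, 0.001, 1.657]
wrist_force: [0.3, -0.6, -0.7]
width: 0.045
finger_force: 30.0
```

```bash
python3 - <<'E'
from h import *
plan(.602,-.1033,.355,np.pi/2+.084)
E
```

```text
shift [5.574 3.357 0.029] turn 0.01 at [ 0.4586 -0.3954  0.3565] 1.6565
```

Call:
{"fn": "apply_moves", "kwargs": {"moves": [[[0.4,0.2,0,0,1],[1.1,0.7,0,0,1],[1.8,1.1,0,0,1],[2.6,1.6,0,0,1],[3.4,2.1,0,0,1],[4.2,2.6,0,0,1],[5,3,0,0,1],[5.5,3.3,0,0,1],[5.57,3.36,0,0,1],[5.57,3.36,0,0,1]]]}}

```text
time: 18.82
tool_pos: [0.6019, -0.1031, 0.355]
ee_rot: [-3.139, -0.0, 1.657]
wrist_force: [-0.2, -0.4, -1.0]
width: 0.0453
finger_force: 30.0
```

```bash
python3 - <<'E'
from h import *
s=shot("scene","s1"); plan(.602,-.1033,.2585,np.pi/2+.084)
c=s["image"][180:400,100:400]; cv2.imwrite("pics/s1c.png",cv2.resize(c,None,fx=2.5,fy=2.5)[:,:,::-1])
E
```

```text
shift [0.009 0.004 1.936] turn 0.008 at [ 0.6018 -0.1037  0.3553] 1.6562
```

View pics/s1c.png

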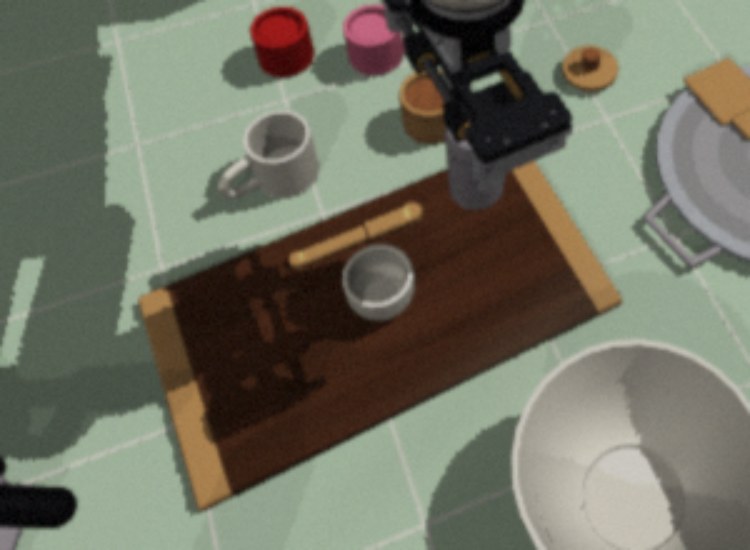

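The shaker is upright in the gripper, with its bottom edge at about (478,208) in the crop. The spreader and bowl lie as intended.

Call:
{"fn": "apply_moves", "kwargs": {"moves": [[[0,0,0.7,0,1],[0,0,1.3,0,1],[0,0,1.7,0,1],[0,0,1.9,0,1],[0,0,1.96,0,1],[0,0,1.98,0,1],[0,0,2,0,1],[0,0,2,0,1]]]}}

```text
time: 19.88
tool_pos: [0.6023, -0.1035, 0.2569]
ee_rot: [3.14, 0.0, 1.657]
wrist_force: [-0.6, -0.4, -1.6]
width: 0.0452
finger_force: 30.0
```

Call:
{"fn": "apply_moves", "kwargs": {"moves": [[[0,0,0.03,0,1],[0,0,0.06,0,1],[0,0,0.06,0,1]]]}}

```text
time: 20.25
tool_pos: [0.6021, -0.1034, 0.2529]
ee_rot: [-3.141, -0.0, 1.657]
wrist_force: [0.1, -1.0, -0.5]
width: 0.0453
finger_force: 30.0
```

Call:
{"fn": "apply_moves", "kwargs": {"moves": [[[0,0,0.02,0,1],[0,0,0.04,0,1],[0,0,0.05,0,1],[0,0,0.05,0,1]]]}}

```text
time: 20.75
tool_pos: [0.6022, -0.1035, 0.2506]
ee_rot: [-3.142, -0.0, 1.657]
wrist_force: [-1.0, 0.1, -1.1]
width: 0.0453
finger_force: 30.0
```

Call:
{"fn": "apply_moves", "kwargs": {"moves": [[[0,0,0.02,0,1],[0,0,0.04,0,1],[0,0,0.04,0,1]]]}}

```text
time: 21.12
tool_pos: [0.6022, -0.1035, 0.2487]
ee_rot: [3.142, -0.0, 1.657]
wrist_force: [-0.8, -0.2, -0.8]
width: 0.0451
finger_force: 30.0
```

Call:
{"fn": "apply_moves", "kwargs": {"moves": [[[0,0,0.01,0,1],[0,0,0.01,0,1],[0,0,0.01,0,0.4],[0,0,0.01,0,0.25],[0,0,0.01,0,0.25],[0,0,0.01,0,0.25]]]}}

```text
time: 21.88
tool_pos: [0.6022, -0.1035, 0.2481]
ee_rot: [3.142, -0.0, 1.657]
wrist_force: [-0.8, 0.1, -0.4]
width: 0.0704
finger_force: 0.0
```

Call:
{"fn": "apply_moves", "kwargs": {"moves": [[[0,0,-0.4,0,0.25],[0,0,-1,0,0.25],[0,0,-2,0,0],[0,0,-2.4,0,0],[0,0,-2.4,0,0]]]}}

```text
time: 22.5
tool_pos: [0.6025, -0.1035, 0.3708]
ee_rot: [3.137, 0.002, 1.657]
wrist_force: [0.1, 0.6, -0.6]
width: 0.0935
finger_force: 0.0
```

```bash
python3 - <<'E'
from h import *
plan(.4355,-.0905,.32,np.pi/2+.084)
E
```

```text
shift [ 0.546 -3.305  1.015] turn 0.01 at [ 0.6025 -0.1035  0.3708] 1.6565
```

Call:
{"fn": "apply_moves", "kwargs": {"moves": [[[0.1,-0.5,0,0,0],[0.2,-1.3,0.1,0,0],[0.35,-2.2,0.4,0,0],[0.5,-3,0.8,0,0],[0.55,-3.3,1,0,0],[0.55,-3.3,1,0,0],[0.55,-3.3,1,0,0]]]}}

```text
time: 23.38
tool_pos: [0.4359, -0.0903, 0.3179]
ee_rot: [3.142, -0.0, 1.656]
wrist_force: [0.1, 0.6, -0.6]
width: 0.0941
finger_force: 0.0
```

```bash
python3 - <<'E'
from h import *
s=shot("wrist","w7"); print(px(s,[.4355,-.0905,.05],True)); plan(.4355,-.0905,.215,np.pi/2+.084)
E
```

```text
[323.95002153 213.31378799]
shift [-1.000e-03 -1.300e-02  2.066e+00] turn 0.01 at [ 0.4362 -0.0904  0.3183] 1.6566
```

View pics/w7.png

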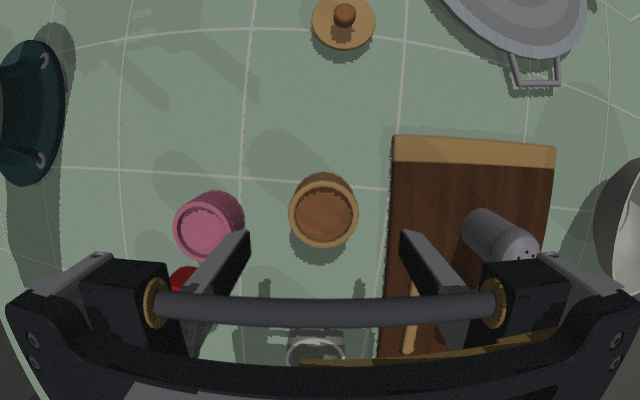

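The pot's rim is centred at about (324,215), predicted (324,213). The pink pot is at (208,228), clear of the left finger.

Call:
{"fn": "apply_moves", "kwargs": {"moves": [[[-0.02,0,0.6,0,0.13],[-0.02,0,1.2,0,0.13],[-0.02,0,1.7,0,0.13],[-0.02,0,2.05,0,0.13],[-0.02,0,2.05,0,0.13],[-0.02,0,2.05,0,1],[-0.02,0,2.05,0,1],[-0.02,0,2.05,0,1],[-0.02,0,2.05,0,1],[-0.02,0,2.05,0,1]]]}}

```text
time: 24.68
tool_pos: [0.4358, -0.0913, 0.2166]
ee_rot: [3.14, 0.001, 1.657]
wrist_force: [-0.4, -0.1, 5.4]
width: 0.0586
finger_force: 30.0
```

Call:
{"fn": "apply_moves", "kwargs": {"moves": [[[0,0,-0.2,0,1],[0,0,-0.8,0,1],[0,0,-1.6,0,1],[0,0,-2.4,0,1],[0,0,-2.9,0,1],[0,0,-2.9,0,1]]]}}

```text
time: 25.42
tool_pos: [0.4358, -0.0913, 0.3628]
ee_rot: [3.137, 0.002, 1.657]
wrist_force: [-0.6, 0.4, -0.3]
width: 0.0584
finger_force: 30.0
```

```bash
python3 - <<'E'
from h import *
plan(.618,-.2927,.36,np.pi/2+.084)
E
```

```text
shift [-4.325  3.285  0.056] turn 0.01 at [ 0.4358 -0.0913  0.3628] 1.6566
```

Call:
{"fn": "apply_moves", "kwargs": {"moves": [[[-0.3,0.2,0,0,1],[-0.9,0.6,0,0,1],[-1.6,1.1,0,0,1],[-2.3,1.7,0,0,1],[-3,2.3,0,0,1],[-3.7,2.8,0,0,1],[-4.2,3.2,0,0,1],[-4.32,3.28,0,0,1],[-4.32,3.28,0,0,1],[-4.32,3.28,0,0,1]]]}}

```text
time: 26.68
tool_pos: [0.617, -0.2917, 0.3603]
ee_rot: [-3.141, -0.001, 1.657]
wrist_force: [-0.7, -0.4, -0.7]
width: 0.0582
finger_force: 30.0
```

```bash
python3 - <<'E'
from h import *
s=shot("wrist","w8"); plan(.618,-.2927,.2286,np.pi/2+.084)
E
```

```text
shift [-0.024  0.019  2.645] turn 0.014 at [ 0.617  -0.2916  0.3609] 1.6572
```

View pics/w8.png

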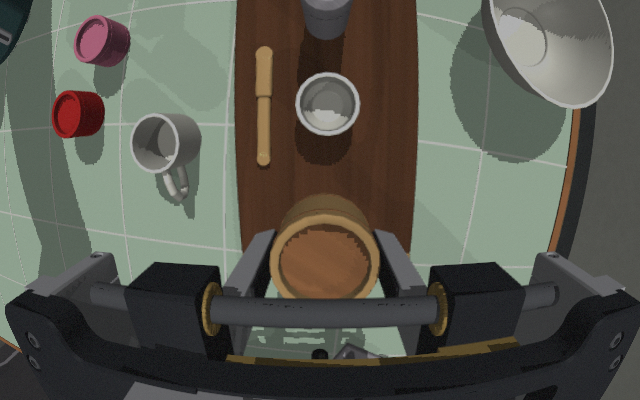

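The pot is held centred and upright at (325,258), with the bowl at (328,103) and spreader at (264,105) undisturbed.

Call:
{"fn": "apply_moves", "kwargs": {"moves": [[[-0.02,0.02,0.8,0,1],[-0.02,0.02,1.6,0,1],[-0.02,0.02,2.2,0,1],[-0.02,0.02,2.5,0,1],[-0.02,0.02,2.64,0,1],[-0.02,0.02,2.64,0,1],[-0.02,0.02,2.64,0,0.3],[-0.02,0.02,2.64,0,0.1],[-0.02,0.02,2.64,0,0.1]]]}}

```text
time: 27.85
tool_pos: [0.6186, -0.2935, 0.2294]
ee_rot: [3.141, 0.001, 1.656]
wrist_force: [1.1, -0.1, -0.2]
width: 0.0825
finger_force: 0.0
```

Call:
{"fn": "apply_moves", "kwargs": {"moves": [[[0,0,-0.4,0,0.1],[0,0,-1,0,0.1],[0,0,-2,0,0],[0,0,-2.8,0,0],[0,0,-3,0,0],[0,0,-3,0,0],[0,0,-3,0,0]]]}}

```text
time: 28.72
tool_pos: [0.6183, -0.2933, 0.3759]
ee_rot: [-3.138, -0.003, 1.656]
wrist_force: [-0.0, 0.1, -0.2]
width: 0.094
finger_force: 0.0
```

```bash
python3 - <<'E'
from h import *
s=shot("wrist","w9"); im=s["image"]; u,v=px(s,[.618,-.2927,.062],True); print(u,v)
hsv=cv2.cvtColor(im,cv2.COLOR_RGB2HSV)
k=cv2.inRange(hsv,(8,90,95),(25,255,255)); 
# bright rim ring/pot top: component near predicted centre
n,l,st,c=cv2.connectedComponentsWithStats(k)
x0,y0=int(u),int(v)
for i in range(1,n):
    if st[i,4]>150 and abs(c[i]-[u,v]).max()<60:
        ct=max(cv2.findContours((l==i).astype(np.uint8),0,1)[0],key=cv2.contourArea); e=cv2.fitEllipse(cv2.convexHull(ct)); print(st[i],c[i],e,on(s,*e[0],.062,True))
plan(.437,.087,.32,np.pi/2+.084)
E
```

```text
325.3573161697626 200.33045751999373
[ 297  167   60   64 2690] [326.35464684 200.66431227] ((326.8891296386719, 199.41749572753906), (59.76780319213867, 63.56856918334961), 7.010225296020508) [ 0.61940694 -0.2916595   0.062     ]
[ 247  247  157   20 2752] [324.30777616 257.19186047] ((325.8253479003906, 256.15484619140625), (24.766752243041992, 197.42723083496094), 90.28349304199219) [ 0.62361881 -0.35161314  0.062     ]
shift [ 7.887 -2.962  1.113] turn 0.01 at [ 0.6183 -0.2932  0.3757] 1.6565
```

Call:
{"fn": "apply_moves", "kwargs": {"moves": [[[0.8,-0.3,0,0,0],[1.9,-0.7,0,0,0.2],[3,-1.1,0,0,0.4],[4.1,-1.5,0,0,0.4],[5.2,-1.9,0.2,0,0.4],[6.3,-2.3,0.5,0,0.4],[7.3,-2.7,0.8,0,0.4],[7.88,-2.96,1.1,0,0.4],[7.88,-2.96,1.1,0,0.4],[7.88,-2.96,1.1,0,0.4]]]}}

```text
time: 30.02
tool_pos: [0.4376, 0.0861, 0.3234]
ee_rot: [-3.141, 0.001, 1.656]
wrist_force: [0.5, -0.6, -0.1]
width: 0.0563
finger_force: 0.0
```

```bash
python3 - <<'E'
from h import *
s=shot("wrist","w10"); im=s["image"]; u,v=px(s,[.437,.087,.014],True); print(u,v,px(s,[.437,.087,.034],True))
x0,y0=int(u),int(v)
cv2.imwrite("pics/w10c.png",cv2.resize(im[y0-60:y0+80,x0-80:x0+80],None,fx=4,fy=4,interpolation=cv2.INTER_CUBIC)[:,:,::-1]);print(x0-80,y0-60)
k=cv2.inRange(cv2.cvtColor(im,cv2.COLOR_RGB2HSV),(5,90,70),(25,255,255))
n,l,st,c=cv2.connectedComponentsWithStats(k)
for i in range(1,n):
    if st[i,4]>150 and abs(c[i]-[u,v]).max()<60:
        ct=max(cv2.findContours((l==i).astype(np.uint8),0,1)[0],key=cv2.contourArea); e=cv2.fitEllipse(cv2.convexHull(ct)); print(st[i],c[i],e,on(s,*e[0],.014,True))
plan(.437,.087,.2165,np.pi/2+.084)
E
```

```text
324.07208333249474 200.01975577701398 [324.04817768 205.29777331]
244 140
[ 295  172   61   60 2793] [325.20515575 201.42141067] ((325.17376708984375, 201.3616485595703), (59.6920051574707, 60.18790054321289), 90.9828109741211) [0.43816752 0.08576929 0.014     ]
shift [ 0.025 -0.016  2.146] turn 0.004 at [0.4379 0.0858 0.3238] 1.6555
```

View pics/w10c.png

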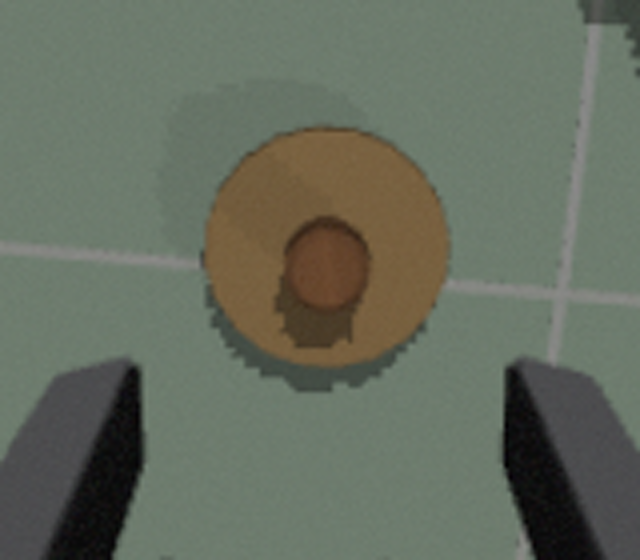

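The lid is right way up, with the disc centred at crop (327,247) and the knob top at (328,267). The tool is directly above it.

Call:
{"fn": "apply_moves", "kwargs": {"moves": [[[0,0,0.7,0,0.4],[0,0,1.4,0,0.4],[0,0,1.9,0,0.4],[0,0,2.12,0,0.4],[0,0,2.12,0,0.4],[0,0,2.12,0,1],[0,0,2.12,0,1],[0,0,2.12,0,1],[0,0,2.12,0,1],[0,0,2.12,0,1]]]}}

```text
time: 31.32
tool_pos: [0.4374, 0.0867, 0.2181]
ee_rot: [3.141, -0.0, 1.657]
wrist_force: [-1.0, 0.5, 1.4]
width: 0.0189
finger_force: 30.0
```

Call:
{"fn": "apply_moves", "kwargs": {"moves": [[[0,0,0,0,1],[0,0,-0.2,0,1],[0,0,-0.8,0,1],[0,0,-1.6,0,1],[0,0,-2.4,0,1],[0,0,-2.9,0,1],[0,0,-3,0,1],[0,0,-3,0,1]]]}}

```text
time: 32.33
tool_pos: [0.4371, 0.0866, 0.3672]
ee_rot: [-3.141, -0.0, 1.657]
wrist_force: [-0.3, -0.3, -0.3]
width: 0.0191
finger_force: 30.0
```

```bash
python3 - <<'E'
from h import *
plan(.6190,-.2923,.36,np.pi/2+.084)
E
```

```text
shift [-7.861  2.975  0.143] turn 0.01 at [0.4371 0.0866 0.3672] 1.6565
```

Call:
{"fn": "apply_moves", "kwargs": {"moves": [[[-0.6,0.2,0,0,1],[-1.6,0.6,0,0,1],[-2.7,1,0,0,1],[-3.8,1.4,0,0,1],[-4.9,1.8,0,0,1],[-6,2.2,0,0,1],[-7,2.6,0,0,1],[-7.7,2.9,0,0,1],[-7.84,2.98,0,0,1],[-7.84,2.98,0,0,1]]]}}

```text
time: 33.58
tool_pos: [0.6193, -0.291, 0.3657]
ee_rot: [-3.139, -0.003, 1.656]
wrist_force: [-0.2, 0.6, -0.3]
width: 0.0192
finger_force: 30.0
```

Call:
{"fn": "apply_moves", "kwargs": {"moves": [[[0,0,0,0,1],[0,0,0,0,1]]]}}

```text
time: 33.83
tool_pos: [0.6191, -0.2899, 0.3683]
ee_rot: [3.141, 0.0, 1.658]
wrist_force: [-0.0, 0.0, 0.9]
width: 0.0188
finger_force: 30.0
```

```bash
python3 - <<'E'
from h import *
plan(.6188,-.2912,.2741,np.pi/2+.084)
E
```

```text
shift [-0.026 -0.008  1.884] turn 0.018 at [ 0.6191 -0.2899  0.3683] 1.658
```

Go down to just above the rim (TCP 0.284), then finish slowly.

Call:
{"fn": "apply_moves", "kwargs": {"moves": [[[-0.03,0,0.6,0,1],[-0.03,0,1.2,0,1],[-0.03,0,1.6,0,1],[-0.03,0,1.72,0,1],[-0.03,0,1.76,0,1],[-0.03,0,1.8,0,1],[-0.03,0,1.82,0,1],[-0.03,0,1.82,0,1]]]}}

```text
time: 34.83
tool_pos: [0.6195, -0.2928, 0.2772]
ee_rot: [3.141, 0.0, 1.657]
wrist_force: [-0.9, -0.2, -0.1]
width: 0.0188
finger_force: 30.0
```

Call:
{"fn": "apply_moves", "kwargs": {"moves": [[[0,0,0.02,0,1],[0,0,0.04,0,1],[0,0,0.06,0,1],[0,0,0.06,0,1]]]}}

```text
time: 35.33
tool_pos: [0.6194, -0.2927, 0.2742]
ee_rot: [3.141, 0.0, 1.657]
wrist_force: [-0.7, 0.4, 2.1]
width: 0.0188
finger_force: 30.0
```

Call:
{"fn": "apply_moves", "kwargs": {"moves": [[[0,0,0.01,0,0.85],[0,0,0.01,0,0.65],[0,0,0.01,0,0.5],[0,0,0.01,0,0.5],[0,0,-0.3,0,0.5],[0,0,-1,0,0.5],[0,0,-2,0,0.5],[0,0,-2.6,0,0.5],[0,0,-2.6,0,0.5],[0,0,-2.6,0,0.5]]]}}

```text
time: 36.58
tool_pos: [0.6193, -0.2927, 0.4024]
ee_rot: [-3.14, -0.001, 1.657]
wrist_force: [-0.3, -0.2, -0.5]
width: 0.0471
finger_force: 0.0
```

Call:
{"fn": "apply_moves", "kwargs": {"moves": [[[0.8,-0.6,-0.2,0,0.5],[1.4,-1,-0.3,0,0.5],[1.4,-1,-0.3,0,0.5],[1.4,-1,-0.3,0,0.5]]]}}

```text
time: 37.08
tool_pos: [0.5638, -0.2276, 0.4169]
ee_rot: [-3.139, -0.001, 1.656]
wrist_force: [-0.4, -0.1, 0.1]
width: 0.0467
finger_force: 0.0
```

```bash
python3 - <<'E'
from h import *
s=shot("wrist","w11"); t=shot("scene","s2"); 
a=s["image"][:300,60:600]; b=cv2.resize(t["image"][180:400,100:400],None,fx=1.35,fy=1.35)
b=cv2.copyMakeBorder(b,0,0,0,540-b.shape[1],0)
cv2.imwrite("pics/f.png",np.vstack([a,b])[:,:,::-1])
w=.084;R=np.array([[np.cos(w),-np.sin(w)],[np.sin(w),np.cos(w)]])
for n,p,z in(("bowl",(0,0),.054),("sh",(0,.095),.1),("lid disc",(0,-.095),.07),("knob",(0,-.095),.09),("spr",(-.065,0),.021)):
    q=np.r_[np.array([.61,-.198])+R@p,z]; print(n,px(s,q,True)-[60,0],px(t,q))
E
```

```text
bowl [308.45212602 167.97591844] [250.85947049 288.98365613]
sh [316.39146074  76.73299948] [290.5877181  259.75643112]
lid disc [307.13124848 252.40168362] [206.03424372 304.56193124]
knob [309.44704325 259.59775217] [204.10935374 299.91874117]
spr [251.59266821 164.06087465] [241.70578498 273.29965545]
```

View pics/f.png

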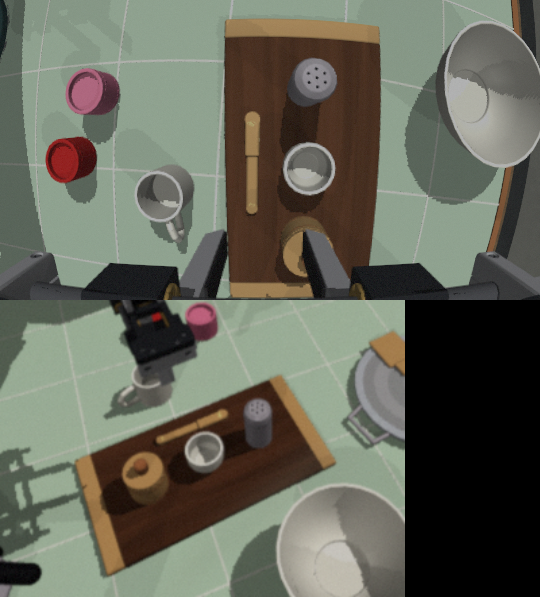

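The final check shows the bowl at (309,168), the shaker at (317,77) and the spreader at (252,163), all matching their predicted pixels. The lid sits level on the pot: its knob is at (140,464) in the lower crop, predicted (140,462), and contact came at the seated height.

```bash
python3 -c "
from bench import ticket
print(ticket.close_job())"
```

```text
the job is handed in; nothing more can be done
None
```

I laid the board as asked and handed the job in at about 37 s of the 144 s allowed; bowl, shaker, pot and spreader all measured in place, the lid went on at its seated height, and the cup was left alone, but no verdict came back.

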